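# Take the sprung bayonet cap off the glaze pot and hang it to drip

### The arm

A 6-joint arm with a two-finger parallel gripper is mounted at the origin on a cart in front of the work surface, level with it; the furniture and walls round the work are solid. World frame = base frame: x ahead of the robot, y to its left, z up, the work surface at z = 0. Lengths are in m, angles in rad, forces in N, time in s.
With the tool pointing down it reaches from about 0.3 to 0.825 m from the base axis. Payload 5.4 kg.
Tool frame: the origin (TCP) lies at the centre of the arm's flange, where the gripper is bolted on; the fingertips stand 190 mm ahead of it and the grasp point (between the pads) lies 171 mm ahead of it; z points along the fingers, y is the line along which they close (so a half turn about z gives the same grasp; the last joint's range is limited). The gripper opens to 92 mm and grips with 3 to 60 N. Pads are 20 mm wide; open, the fingers measure 128 mm over their backs; the gripper's body (75 mm by 189 mm) begins 69 mm behind the grasp point.
Start: joints at [1.108, 0.158, 1.597, -0, 1.386, -0.21], TCP at [0.144, 0.557, 0.405] pointing down, gripper open.
Joint ranges: [-2.91, 2.91], [-0.94, 2.29], [0.18, 2.7], [-1.29, 4.43], [0.17, 2.64], [-3, 3]. Speed limits (rad/s): [2.57, 2.57, 3.14, 3.14, 3.14, 3.14].

### API

Orientations are given as a rotation vector (axis times angle).
In Python, from rig import robot, get_image, calibration gives the robot as it stands (robot), with the cameras as plain functions.
- The arm moves only by the tool pendant, called in YAML: its name, and indented under it one key for each argument. Schema: {"type":"object","properties":{"steps":{"type":"array","items":{"type":"array","items":{"type":"array","items":{"type":"number"},"minItems":6,"maxItems":6},"minItems":1,"maxItems":12},"minItems":1,"maxItems":1},"aperture":{"type":"number"},"force":{"type":"number"},"only":{"type":"string"},"quiet":{"type":"boolean"},"lines":{"type":"string"}},"required":["steps"],"additionalProperties":false}. steps is a list that holds a single list of rows (three levels of brackets), with 1 to 12 rows, each of 6 numbers: dx, dy, dz in m, then a rotation vector rx, ry, rz in rad; each row shifts and turns the commanded pose from where the row before left it, along the tool's axes as they then stand; what a row does not reach is not made up. A row lasts 1/10 s, in which the tool goes at most 0.05 m and 0.15 rad, less where a joint would pass 70% of its speed; a pose out of reach is approached as far as the arm can. aperture is the opening from 0.0 (shut) to 1.0 (fully open), set as the call begins (left out keeps the last). The fingers move at their own pace and stop on an object; force is the grip in N (left out, the last holds). Time passes only in rows, so rows that do not move let the fingers close. The tool returns the time, the measured TCP pose, the force, the opening and the grip force at its end. only (a regular expression) keeps the lines of the reply that match it, lines (a string "A,B") keeps lines A to B, and quiet returns only ok. Input that does not fit is refused with a message, and nothing moves.
- robot.observe(): the state, without advancing time (a new reading comes with each control period).
- get_image(name): name is "side" or "top"; returns (picture, depth): 384x512x3 uint8, blue, green, red; 384x512 float32, m along the optical axis (not along the pixel's ray), 0 where there is no reading.
- calibration(name): a dict with "mtx" (3x3 intrinsics, pixels), "xyz" and "orientation" of the camera in the world. Camera axes: x right, y down, z forward; pixel columns grow to the right and rows downward; lengths in m; the calibration is good to about 2 mm. A picture is of the moment at which its call begins. calibration takes no time and is no camera call.
- robot.hand_in(): hands the job in; it is judged then, once.
The state is a dict: "t": time; "q": joint angles; "joint_vel": joint speeds; "tau": joint torques, N m; "position": TCP position; "tcp_rot": TCP orientation; "force": force on the tool from outside, world axes, zero at the start; "moment": the same for the moment, N m; "opening": opening from 0.0 (shut) to 1.0 (fully open); "grasp_force": force on a finger pad.
Only numpy, scipy, OpenCV 4.12 (cv2) and the standard library are available. Lean on these libraries where they do the work, as an engineer would, in place of code of your own. Each camera call takes 0.05 s, during which the arm holds its last target. There are 200 camera calls.

### The job

The glaze pressure pot has been vented and is to be refilled. Take off its filler cap: press it down against its spring, turn it anticlockwise to the stop and let it spring up free, then hang it by the eye of its handle on the peg of the drip stand, over the bowl, and let go. Its wet seal must never be laid on the dusty bench or in the bowl; leave the bowl, the fish and the other things where they are.

Things in the scene. Friction and masses are not known exactly. Their poses are not given: they have to be found in the camera images.
- pot: Squat steel and aluminium glaze pressure pot, 134 mm across the lid flange, 141 mm high to the top of its filler neck (84 mm across), with hose barb, drain cock and gauge at its sides; stands firm. Origin: centre of its underside, on the neck's axis; z up. A spring in the neck pushes the cap up; pressing the cap takes about 7 N to start and 11 N at 6 mm.
- cap: Round aluminium filler cap on the pot's neck, 94 mm across its fluted rim, 93 mm high with handle, 0.32 kg. Origin: centre of its stem's underside; z up. Stem and lugs z 0 to 27 mm, rim z 11 to 35 mm. At the start it is locked, origin 122 mm above the pot's, axes parallel to the pot's; it can then be neither turned nor pulled off.
- cap_top (a point): Centre of the cap's flat top, 35 mm above the cap's origin, axes of the cap. Pressed down 5 to 8 mm (it bottoms at 8) and held down, the cap turns anticlockwise seen from above, 0.96 rad, to a hard stop. Let up there, it springs to 9 mm above its locked height and can be drawn straight up; its stem leaves the neck 20 mm above the locked height.
- cap_eye (a point): Centre of the eye in the cap's handle, 64 mm above the cap's origin, axes of the cap. The handle is an upright plate on the cap's top: 10 mm thick along x, 60 mm wide along y, z 35 to 93 mm from the cap's origin. The eye is 34 mm wide (y), 34 mm high (z 47 to 81 mm) and goes right through along x.
- stand: Drip stand: grey base plate 195 x 150 mm, 10 mm high, an upright 12 mm rod 208 mm high with a dark clamp block, and a round steel hook peg that points from the rod towards the robot. Fixed. Origin: underside of the base, straight below the peg's hanging place; z up, x along the peg towards the rod, whose axis is at x = 78 mm.
- peg_seat (a point): Hanging place on the peg's axis, 180 mm above the stand's underside, axes of the stand. The peg is 10 mm thick, level from the block (x = 65 mm) to x = -28 mm; its end turns up, tip at x = -45 mm, top 17 mm above the axis, so the eye goes over the tip along +x and is then lowered. When the cap hangs, the eye's centre is 12 mm below this point.
- drip_bowl: White bowl, 138 mm across, 52 mm high, on the base of the stand under the peg. Origin: centre of its underside.
- tail_fish: White fish figure with an upright tail, 62 x 84 x 140 mm; bystander. Origin: underside.
- curl_fish: White fish figure with a curled tail, 66 x 133 x 90 mm; bystander. Origin: underside.
- spiny_fish: White fish figure with a spiny back, 67 x 134 x 89 mm; bystander. Origin: underside.
- mould: Plaster mould block with a round opening, 51 x 98 x 95 mm; bystander. Origin: underside.
- disc: Flat clay medallion, 46 x 47 x 10 mm; bystander. Origin: underside.
- rose: Clay rose, 64 x 64 x 31 mm; bystander. Origin: underside.

How it is judged:
On the way, in this order (a step that is already met when the one before it is completed fails the run):
1. the cap, still on its neck, is pressed down at least 3 mm against its spring (z of cap in the frame of pot below 0.119 m and horizontal distance between cap and pot below 0.01 m), for 0.1 s.
2. the cap has been twisted free: it stands at least 5 mm above its locked height (z of cap in the frame of pot above 0.127 m), for 0.1 s.
At the end, for the whole second after the job is handed in: The cap hangs by its eye on the stand's peg, at rest and upright (within 0.25 rad), its weight on the stand: the eye's centre lies 6 to 17 mm below the peg's axis, within 15 mm sideways, and 30 mm outwards to 32 mm inwards of the hanging place (x of cap_eye in the frame of peg_seat between -0.03 and 0.032 m and y of cap_eye in the frame of peg_seat between -0.015 and 0.015 m and z of cap_eye in the frame of peg_seat between -0.017 and -0.006 m and angle between cap's own z axis and vertical below 0.25 rad and linear speed of cap below 0.05 m/s and contact force between cap and stand above 0.5 N); the robot touches nothing.
It fails at once if the cap is laid on the bench or in the bowl (its underside below 85 mm) (height (world z) of cap below 0.085 m).
It fails at once if the drip bowl or a bystander is shifted by more than 25 mm (distance of any of drip_bowl, tail_fish, curl_fish, spiny_fish, mould, disc, rose from where it was at the start of the episode above 0.025 m).
It also fails if it takes over 61 s, if anything falls off the work surface, if the arm or the gripper's body presses on something with over 40 N, if the wrist force passes 120 N, or if a joint passes its speed limit or range.

## Working session

There is one attempt and no reset: what is moved stays moved. The work goes in short steps, Python scripts to look and compute and a tool call to move; the robot and the scene stay as the last step left them, time stands still between calls to the robot, and variables do not carry over. Pictures are saved under pics/ and viewed, at most 12 in all, crops included, and the job is handed in when it is done.

```bash
ls; mkdir -p pics; python3 - <<'E'
from rig import robot, get_image, calibration
import cv2,numpy as np
s=robot.observe(); print({k:np.round(v,3).tolist() for k,v in s.items()})
for n in("side","top"):
    p,d=get_image(n); cv2.imwrite(f"pics/{n}0.png",p); np.save(f"pics/{n}0.npy",d)
    c=calibration(n); print(n,{k:np.round(v,3).tolist() for k,v in c.items()})
E
```

```text
pics
rig.py
{'t': 0.0, 'q': [1.108, 0.159, 1.598, 0.0, 1.386, -0.21], 'joint_vel': [-0.0, 0.0, -0.001, -0.0, -0.003, 0.0], 'tau': [0.0, -38.556, -32.211, 0.07, 0.038, -0.0], 'position': [0.144, 0.556, 0.404], 'tcp_rot': [-0.396, -3.116, 0.003], 'force': [0.381, -0.516, 0.369], 'moment': [-0.01, 0.01, 0.031], 'grasp_force': 0.0, 'opening': 0.999}
side {'mtx': [[400.029, 0.0, 261.927], [0.0, 400.029, 190.522], [0.0, 0.0, 1.0]], 'xyz': [0.252, 0.826, 0.62], 'orientation': [-0.567, 2.497, -1.406]}
top {'mtx': [[439.293, 0.0, 263.845], [0.0, 439.293, 186.372], [0.0, 0.0, 1.0]], 'xyz': [0.437, 0.112, 1.257], 'orientation': [-2.168, 2.146, -0.119]}
```

View pics/side0.png

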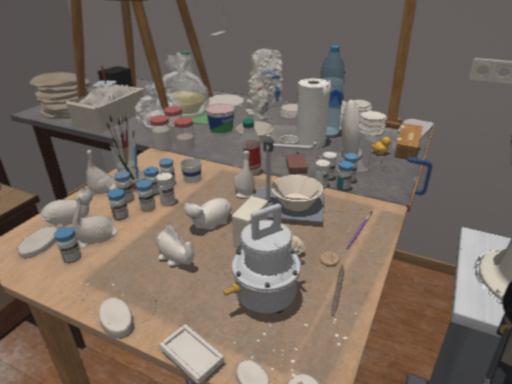

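View pics/top0.png

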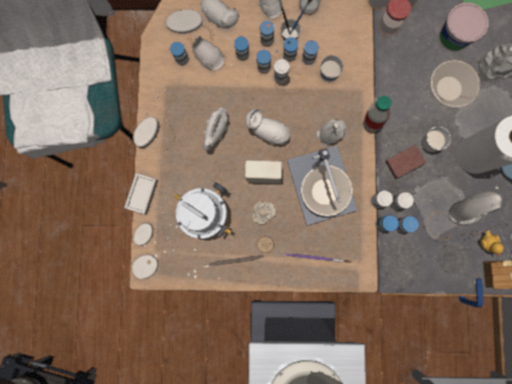

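Side view: pot at (267,275) with the cap handle at (265,220); stand rod at (267,175), peg running right to (315,147), bowl (297,193). Top view: pot (202,213), handle plate diagonal at (195,207), stand rod (323,155), peg to about (335,205).

```bash
cat > h.py <<'E'
import numpy as np,cv2
from scipy.spatial.transform import Rotation as R
from rig import robot, get_image, calibration
def cloud(n,d):
    c=calibration(n);K=np.array(c["mtx"]);v,u=np.mgrid[:384,:512]
    P=np.stack([(u-K[0,2])/K[0,0]*d,(v-K[1,2])/K[1,1]*d,d],-1)
    return P@R.from_rotvec(c["orientation"]).as_matrix().T+np.array(c["xyz"])
def ray(n,u,v,z):
    c=calibration(n);K=np.array(c["mtx"]);o=np.array(c["xyz"])
    r=R.from_rotvec(c["orientation"]).apply([(u-K[0,2])/K[0,0],(v-K[1,2])/K[1,1],1])
    return o+r*(z-o[2])/r[2]
E
python3 - <<'E'
from h import *
for n,u0,v0,w,h in(("top",150,120,220,140),("side",220,120,120,190)):
    p=cv2.imread(f"pics/{n}0.png");f=600/h if n=="side" else 3.6
    cv2.imwrite(f"pics/{n}crop.png",cv2.resize(p[v0:v0+h,u0:u0+w],None,fx=f,fy=f,interpolation=cv2.INTER_CUBIC))
t=np.load("pics/top0.npy");C=cloud("top",t)
for n,u,v in(("pot",202,213),("rod",323,155),("bowl",327,190)): print(n,ray("top",u,v,.1).round(3),C[v,u].round(3))
S=cloud("side",np.load("pics/side0.npy"))
pot=ray("top",202,213,.15)
for n,X in(("top",C),("side",S)):
    m=(np.hypot(X[...,0]-pot[0],X[...,1]-pot[1])<.06)
    for lo,hi in((.15,.163),(.165,.205),(.205,.225)):
        q=X[m&(X[...,2]>lo)&(X[...,2]<hi)]
        if len(q)<6: print(n,lo,len(q));continue
        r=cv2.minAreaRect(q[:,:2].astype(np.float32)); print(n,lo,len(q),q.mean(0).round(4),np.round(r[0],4),np.round(r[1],4),r[2],q[:,2].max())
b=ray("top",327,190,.05)
for n,X in(("top",C),("side",S)):
    m=(np.hypot(X[...,0]-b[0],X[...,1]-b[1])<.13)
    for lo,hi in((.005,.014),(.042,.06),(.165,.2),(.2,.23)):
        q=X[m&(X[...,2]>lo)&(X[...,2]<hi)]
        if len(q)<6: print(n,lo,len(q));continue
        r=cv2.minAreaRect(q[:,:2].astype(np.float32)); print(n,lo,len(q),q.mean(0).round(4),np.round(r[0],4),np.round(r[1],4),r[2],q[:,2].max())
        if lo>.1: print(q[::max(1,len(q)//14)].round(3).tolist())
E
```

```text
pot [0.502 0.284 0.1  ] [0.498 0.272 0.178]
rod [ 0.661 -0.036  0.1  ] [ 0.639 -0.022  0.21 ]
bowl [ 0.567 -0.046  0.1  ] [ 0.575 -0.055  0.029]
top 0.15 46 [0.4941 0.2678 0.1591] [0.4971 0.2819] [0.0769 0.0941] 54.4741096496582 0.16298677527860983
top 0.165 851 [0.5032 0.2882 0.1684] [0.5037 0.2888] [0.0898 0.0901] 1.1334272623062134 0.20468190075220072
top 0.205 75 [0.5021 0.2871 0.2221] [0.5032 0.2889] [0.0597 0.0098] 57.221839904785156 0.22496680822880477
side 0.15 258 [0.4846 0.32   0.1568] [0.4971 0.3085] [0.095  0.0567] 19.68804931640625 0.16294379704416484
side 0.165 1228 [0.5    0.2954 0.1717] [0.5042 0.2907] [0.0903 0.0919] 84.12870788574219 0.2046833988994316
side 0.205 280 [0.5034 0.2928 0.2179] [0.504  0.2905] [0.0597 0.011 ] 55.66759490966797 0.2249671626130248
top 0.005 97 [ 0.5525 -0.0683  0.0064] [ 0.5661 -0.0515] [0.2537 0.2421] 80.87809753417969 0.013801162056616967
top 0.042 531 [ 0.5723 -0.0507  0.0513] [ 0.555  -0.0811] [0.1872 0.1179] 66.37515258789062 0.05999361729079222
top 0.165 207 [ 0.5937 -0.0364  0.1943] [ 0.5962 -0.0379] [0.124  0.0337] 29.6269931793212
[... 1312 characters left out ...]
0.193], [0.627, -0.028, 0.188], [0.58, -0.041, 0.193], [0.534, -0.053, 0.197], [0.615, -0.033, 0.186], [0.569, -0.047, 0.189], [0.639, 0.0, 0.193], [0.563, -0.045, 0.189], [0.635, -0.015, 0.184], [0.65, -0.011, 0.177]]
side 0.2 76 [ 0.6249 -0.0266  0.2065] [ 0.5935 -0.0413] [0.134 0.02 ] 20.64293670654297 0.218282394619303
[[0.65, -0.028, 0.217], [0.643, -0.027, 0.216], [0.64, -0.025, 0.215], [0.641, -0.027, 0.211], [0.641, -0.027, 0.209], [0.644, -0.021, 0.208], [0.657, -0.02, 0.203], [0.644, -0.022, 0.205], [0.636, -0.036, 0.2], [0.645, -0.019, 0.203], [0.633, -0.023, 0.203], [0.644, -0.017, 0.201], [0.632, -0.021, 0.202], [0.64, -0.014, 0.2], [0.529, -0.06, 0.203], [0.529, -0.059, 0.201]]
```

View pics/topcrop.png

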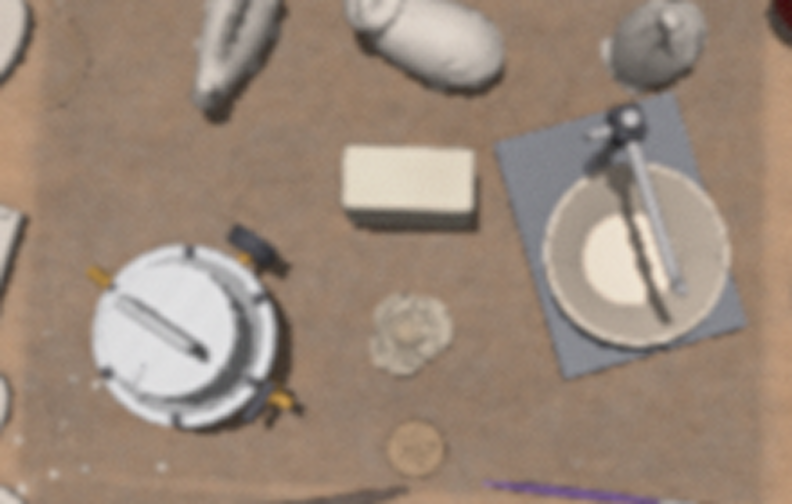

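View pics/sidecrop.png

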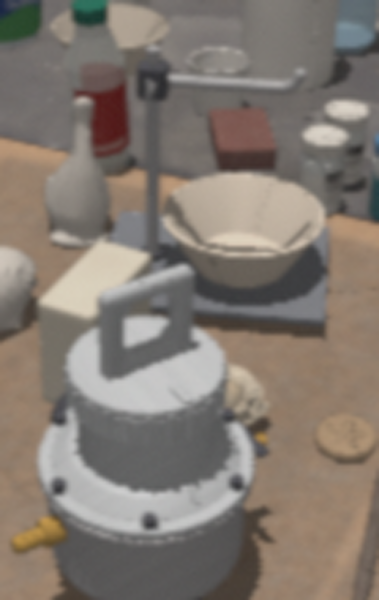

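The crops show the handle plate (top crop (115,292)–(205,352)), and the peg from the rod head (627,122) to its turned-up tip (680,288). The plan is to grip the plate's 60 mm width, so the eye stays clear for the peg. First I'll check the height bias and fit the peg.

```bash
python3 - <<'E'
from h import *
for n in("top","side"):
    X=cloud(n,np.load(f"pics/{n}0.npy")); x,y,z=X[...,0],X[...,1],X[...,2]
    def st(l,m): print(n,l,m.sum(),np.percentile(z[m],[10,50,90]).round(4))
    st("table pot",(np.hypot(x-.504,y-.29)<.15)&(np.hypot(x-.504,y-.29)>.1)&(abs(z)<.03))
    st("table stand",(np.hypot(x-.45,y+.03)<.05)&(abs(z)<.03))
    st("captop",(np.hypot(x-.504,y-.29)<.04)&(abs(z-.165)<.014))
    st("handle",(np.hypot(x-.504,y-.29)<.035)&(z>.21)&(z<.24))
    st("base",(np.hypot(x-.57,y+.05)<.12)&(z>.006)&(z<.03))
    m=(np.hypot(x-.575,y+.045)<.045)&(z>.165)&(z<.23); q=X[m]; st("peg",m)
    (a,b,c,d)=cv2.fitLine(q[:,:2].astype(np.float32),cv2.DIST_HUBER,0,.01,.01).ravel(); print("peg dir deg",np.degrees(np.arctan2(b,a)),"pt",c,d)
    m=(np.hypot(x-.535,y+.056)<.02)&(z>.18)&(z<.23); print("tip",X[m].min(0),X[m].max(0))
    m=(np.hypot(x-.641,y+.02)<.02)&(z>.06)&(z<.16); print("rod",X[m].mean(0),m.sum())
for u,v in((150+627/3.6,120+122/3.6),(150+680/3.6,120+288/3.6)): print(ray("top",u,v,.2))
s=robot.observe();M=R.from_rotvec(s["tcp_rot"]).as_matrix();print(M.round(3))
E
```

```text
top table pot 4760 [-0.0025  0.0006  0.0042]
top table stand 984 [-0.0027  0.0007  0.0063]
top captop 686 [0.1646 0.1675 0.1704]
top handle 112 [0.2208 0.2241 0.227 ]
top base 1614 [0.0175 0.0213 0.0279]
top peg 151 [0.1919 0.1948 0.1984]
peg dir deg 16.545368 pt 0.57021403 -0.04588338
tip [ 0.52848549 -0.06277244  0.18902096] [ 0.55401052 -0.04764147  0.2081904 ]
rod [ 0.63366301 -0.02362871  0.0813589 ] 70
side table pot 6159 [-0.0018 -0.0005  0.001 ]
side table stand 690 [-0.0019 -0.0003  0.0018]
side captop 771 [0.1656 0.1668 0.1753]
side handle 247 [0.2127 0.2203 0.2242]
side base 1049 [0.0176 0.0197 0.0272]
side peg 150 [0.1876 0.1923 0.1957]
peg dir deg 17.304996 pt 0.57341135 -0.043131698
tip [ 0.52855894 -0.05956225  0.18504804] [ 0.55447957 -0.04651672  0.20587785]
rod [ 0.64201335 -0.02103817  0.10500295] 157
[ 0.6441381 -0.0258138  0.2      ]
[ 0.53151293 -0.06065062  0.2       ]
[[-0.968  0.25  -0.001]
 [ 0.25   0.968 -0.001]
 [ 0.    -0.002 -1.   ]]
```

Both the pot and the stand sit about 10 mm above z=0: cap top 0.167, handle top 0.225, peg axis about 0.190. The handle centre is (0.504, 0.290) with the plate at 56.5°. The peg runs at about 17.5° with the seat near (0.569, -0.0465). Now I'll move above the handle.

pendant:
  steps:
    - [[-0.0415,-0.0168,-0.006,0,0,0],[-0.0415,-0.0168,-0.006,0,0,0],[-0.0415,-0.0168,-0.006,0,0,0],[-0.0415,-0.0168,-0.006,0,0,0],[-0.0415,-0.0168,-0.006,0,0,0],[-0.0415,-0.0168,-0.006,0,0,0],[-0.0415,-0.0168,-0.006,0,0,0],[-0.0415,-0.0168,-0.006,0,0,0],[-0.0415,-0.0168,-0.006,0,0,0],[-0.0415,-0.0168,0,0,0,0],[0,0,0,0,0,0.15],[0,0,0,0,0,0.15]]
  aperture: 1.0
  force: 30

```text
t: 1.3
position: [0.5047, 0.289, 0.4579]
tcp_rot: [-0.87, -3.017, 0.001]
force: [0.5, 0.2, 0.4]
opening: 1.001
grasp_force: 0.0
```

```bash
cat >> h.py <<'E'
def go(x,y,z,deg):
    s=robot.observe();p=s["position"];M=R.from_rotvec(s["tcp_rot"]).as_matrix()
    a=np.degrees(np.arctan2(M[1,1],M[0,1]));e=(deg-a+90)%180-90
    print("t",s["t"],"pos",np.round(p,4),"y-angle",a.round(2),"tool d",(M.T@(np.array([x,y,z])-p)).round(4),"rz",np.radians(-e).round(4),"z axis",M[:,2].round(4),"F",np.round(s["force"],1),"q6",s["q"][5],"op",s["opening"],s["grasp_force"])
E
python3 -c "
from h import *
go(.504,.2898,.359,56.5)"
```

```text
t 1.3 pos [0.5047 0.289  0.4579] y-angle 57.83 tool d [0.0009 0.0004 0.0989] rz 0.0232 z axis [-1.4e-03 -4.0e-04 -1.0e+00] F [0.5 0.2 0.4] q6 -0.6969596357630568 op 1.000687236213686 0.0
```

pendant:
  steps:
    - [[0.001,0,0.02,0,0,0.023],[0,0,0.025,0,0,0],[0,0,0.025,0,0,0],[0,0,0.02,0,0,0],[0,0,0.006,0,0,0],[0,0,0,0,0,0]]
  aperture: 1.0
  force: 30

```text
t: 1.9
position: [0.5024, 0.2907, 0.3616]
tcp_rot: [-0.891, -3.01, 0.002]
force: [0.2, 0.2, 0.1]
opening: 0.999
grasp_force: 0.0
```

```bash
python3 - <<'E'
from h import *
go(.504,.2898,.359,56.5)
p,d=get_image("side"); cv2.imwrite("pics/s1.png",cv2.resize(p[130:330,180:380],None,fx=3,fy=3))
E
```

```text
t 1.9 pos [0.5024 0.2907 0.3616] y-angle 57.01 tool d [-0.0018  0.0001  0.0026] rz 0.0089 z axis [-2.4e-03 -8.0e-04 -1.0e+00] F [0.2 0.2 0.1] q6 -0.6785848849094044 op 0.9990979674422229 0.0
```

View pics/s1.png

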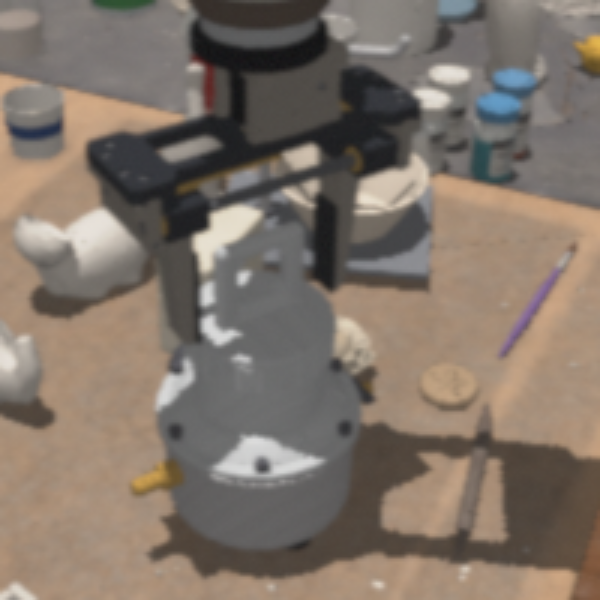

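The fingers straddle the plate's width (left finger (178,270), right finger (330,240), plate (262,255)). Closing now.

pendant:
  steps:
    - [[-0.0018,0,0.0015,0,0,0.009],[0,0,0,0,0,0],[0,0,0,0,0,0],[0,0,0,0,0,0],[0,0,0,0,0,0],[0,0,0,0,0,0],[0,0,0,0,0,0],[0,0,0,0,0,0]]
  aperture: 0.0
  force: 45

```text
t: 2.75
position: [0.5042, 0.2895, 0.3618]
tcp_rot: [-0.905, -3.008, 0.002]
force: [-3.4, -4.1, 5.8]
opening: 0.648
grasp_force: 45.0
```

```bash
python3 -c "
from h import *
go(.504,.2898,.3525,111.5)"
```

```text
t 2.75 pos [0.5042 0.2895 0.3618] y-angle 56.5 tool d [0.0004 0.0002 0.0093] rz -0.96 z axis [-5.0e-04 -1.3e-03 -1.0e+00] F [-3.4 -4.1  5.8] q6 -0.6720848726347779 op 0.64780251346872 44.982504174113274
```

pendant:
  steps:
    - [[0,0,0.003,0,0,0],[0,0,0.003,0,0,0],[0,0,0,0,0,0],[0,0,0,0,0,0]]

```text
t: 3.15
position: [0.5043, 0.2896, 0.3569]
tcp_rot: [0.905, 3.008, -0.001]
force: [-4.1, -4.6, 11.2]
opening: 0.648
grasp_force: 45.0
```

pendant:
  steps:
    - [[0,0,0.0015,0,0,0],[0,0,0,0,0,0],[0,0,0,0,0,-0.08],[0,0,0,0,0,-0.08],[0,0,0,0,0,0]]

```text
t: 3.65
position: [0.5047, 0.2901, 0.3562]
tcp_rot: [0.659, 3.069, 0.003]
force: [-3.8, -1.6, 11.2]
opening: 0.65
grasp_force: 45.0
```

```bash
python3 -c "
from h import *
go(.504,.2898,.3525,111.5); print(robot.observe()['moment'])"
```

```text
t 3.65 pos [0.5047 0.2901 0.3562] y-angle 65.77 tool d [ 0.0005 -0.0006  0.0037] rz -0.7981 z axis [ 0.0029  0.0013 -1.    ] F [-3.8 -1.6 11.2] q6 -0.8338437856084311 op 0.6495908268412449 44.99363539740443
[-0.40309574  0.72824481  0.18921214]
```

pendant:
  steps:
    - [[0,0,0.0005,0,0,-0.1],[0,0,0,0,0,-0.1],[0,0,0,0,0,-0.1],[0,0,0,0,0,-0.1],[0,0,0,0,0,-0.1],[0,0,0,0,0,-0.1],[0,0,0,0,0,-0.1],[0,0,0,0,0,0],[0,0,0,0,0,0]]

```text
t: 4.55
position: [0.5046, 0.2906, 0.3558]
tcp_rot: [-0.431, 3.108, 0.004]
force: [-3.1, 0.3, 10.6]
opening: 0.649
grasp_force: 45.0
```

```bash
python3 - <<'E'
from h import *
go(.504,.2898,.3525,111.5); print(robot.observe()['moment'])
p,d=get_image("side"); cv2.imwrite("pics/s2.png",cv2.resize(p[130:330,180:380],None,fx=3,fy=3))
E
```

```text
t 4.55 pos [0.5046 0.2906 0.3558] y-angle 105.8 tool d [ 0.0008 -0.0006  0.0033] rz -0.0995 z axis [ 0.0031  0.0027 -1.    ] F [-3.1  0.3 10.6] q6 -1.532357446083953 op 0.6493218004552773 44.98736059293151
[0.03671538 0.9037352  0.10938793]
```

View pics/s2.png

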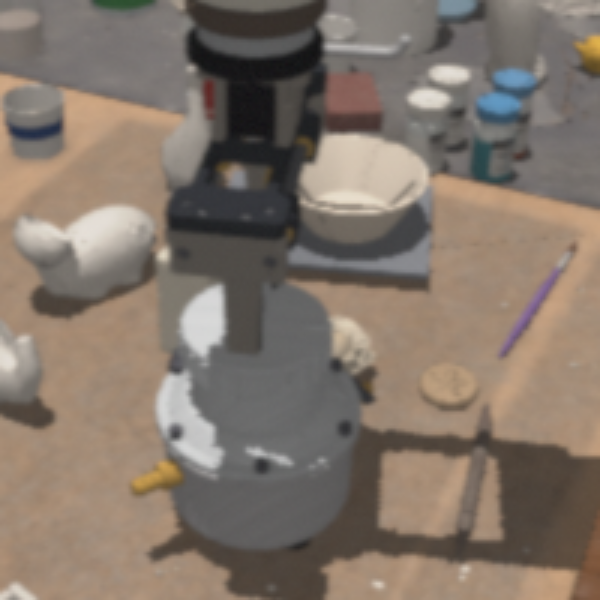

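The picture shows the fingers and the handle turned together, one finger at (245,290) facing the camera. I'll turn on to the stop and watch the moment.

pendant:
  steps:
    - [[0,0,0,0,0,-0.07],[0,0,0,0,0,-0.05],[0,0,0,0,0,-0.03],[0,0,0,0,0,0],[0,0,0,0,0,0]]

```text
t: 5.1
position: [0.5046, 0.2898, 0.3559]
tcp_rot: [-0.659, 3.07, 0.001]
force: [-4.5, -3.3, 14.4]
opening: 0.647
grasp_force: 45.0
```

```bash
python3 -c "
from h import *
go(.504,.2898,.3525,111.5); print(robot.observe()['moment'])"
```

```text
t 5.1 pos [0.5046 0.2898 0.3559] y-angle 114.24 tool d [0.0006 0.0002 0.0034] rz 0.0478 z axis [ 1.7e-03  9.0e-04 -1.0e+00] F [-4.5 -3.3 14.4] q6 -1.680205406210584 op 0.6472078038003563 44.97689634561539
[-0.61540289  1.13102858 -0.82157814]
```

At the stop: the moment reversed. Letting it up.

pendant:
  steps:
    - [[0,0,0,0,0,0.03],[0,0,-0.005,0,0,0],[0,0,-0.005,0,0,0],[0,0,-0.004,0,0,0],[0,0,0,0,0,0],[0,0,0,0,0,0],[0,0,0,0,0,0]]

```text
t: 5.8
position: [0.5046, 0.2899, 0.3675]
tcp_rot: [-0.616, 3.078, 0.001]
force: [1.2, -0.7, 4.7]
opening: 0.647
grasp_force: 45.0
```

```bash
python3 -c "
from h import *
go(.504,.2898,.3708,111.5); print(robot.observe()['moment'])"
```

```text
t 5.8 pos [0.5046 0.2899 0.3675] y-angle 112.64 tool d [ 0.0006  0.0001 -0.0033] rz 0.0199 z axis [ 1.9e-03  8.0e-04 -1.0e+00] F [ 1.2 -0.7  4.7] q6 -1.6520829897942635 op 0.6468907457057668 44.97854690998793
[-0.03203919 -0.23160468  0.00767525]
```

pendant:
  steps:
    - [[0,0,-0.005,0,0,0],[0,0,-0.01,0,0,0],[0,0,-0.01,0,0,0],[0,0,-0.015,0,0,0],[0,0,0,0,0,0],[0,0,0,0,0,0]]

```text
t: 6.4
position: [0.5043, 0.2898, 0.4078]
tcp_rot: [-0.617, 3.08, 0.0]
force: [0.0, 0.4, -3.2]
opening: 0.648
grasp_force: 45.0
```

```bash
python3 - <<'E'
from h import *
go(.504,.2898,.41,107.5)
p,d=get_image("side"); cv2.imwrite("pics/s3.png",cv2.resize(p[100:300,180:380],None,fx=3,fy=3))
E
```

```text
t 6.4 pos [0.5043 0.2898 0.4078] y-angle 112.64 tool d [ 0.0003  0.0001 -0.0022] rz 0.0898 z axis [ 9.e-04  3.e-04 -1.e+00] F [ 0.   0.4 -3.2] q6 -1.6520054857906792 op 0.6480065190622896 44.97802823781967
```

View pics/s3.png

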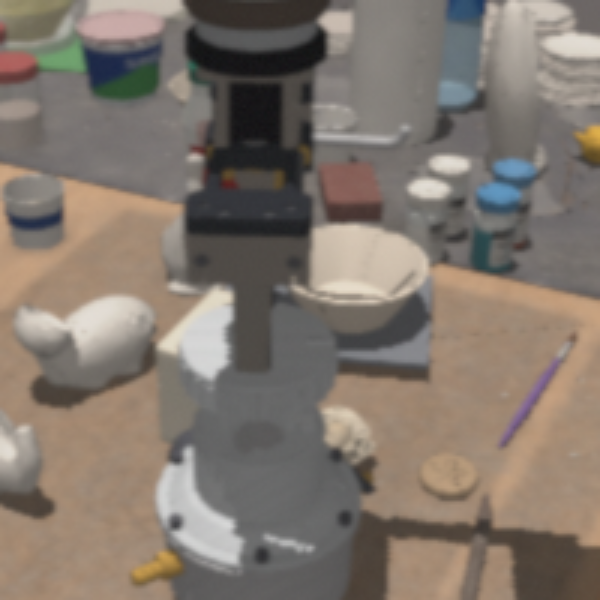

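The cap is free of the neck: the sky gap shows at (255,435) and about 3.2 N hangs on the wrist. Next I'll carry it to the line of the peg, 100 mm out from the seat.

pendant:
  steps:
    - [[0,0,0,0,0,0.09],[0.014,-0.034,-0.002,0,0,0],[0.014,-0.034,0,0,0,0],[0.014,-0.034,0,0,0,0],[0.014,-0.034,0,0,0,0],[0.014,-0.034,0,0,0,0],[0.014,-0.034,0.005,0,0,0],[0.014,-0.034,0.01,0,0,0],[0.014,-0.034,0.01,0,0,0],[0.014,-0.034,0.01,0,0,0],[0.014,-0.034,0.01,0,0,0],[0,0,0,0,0,0]]

```text
t: 7.65
position: [0.4719, -0.0796, 0.3622]
tcp_rot: [0.47, -3.103, -0.001]
force: [0.2, 1.0, -2.8]
opening: 0.649
grasp_force: 45.0
```

```bash
python3 - <<'E'
from h import *
go(.4736,-.0766,.362,107.5)
for n,(a,b,c,e) in (("side",(90,240,220,370)),("top",(130,250,280,400))):
    p,d=get_image(n); cv2.imwrite(f"pics/{n}4.png",cv2.resize(p[a:b,c:e],None,fx=4,fy=4)); np.save(f"pics/{n}4.npy",d)
    X=cloud(n,d); m=(np.hypot(X[...,0]-.474,X[...,1]+.077)<.06)&(X[...,2]>.12)&(X[...,2]<.235)
    h=np.histogram(X[m][:,2],bins=np.arange(.12,.24,.005)); print(n,h[0].tolist())
a=cv2.imread("pics/side4.png");b=cv2.imread("pics/top4.png");cv2.imwrite("pics/both4.png",cv2.resize(np.hstack([a,b[:,:480]]),(800,444)) if a.shape[0]==600 and b.shape[0]==480 and 0 else cv2.resize(a,(600,600)))
E
```

```text
t 7.65 pos [ 0.4719 -0.0796  0.3622] y-angle 107.21 tool d [-0.0025  0.0024  0.0002] rz -0.0051 z axis [-0.0036 -0.     -1.    ] F [ 0.2  1.  -2.8] q6 -2.290723353262171 op 0.6492849322218317 44.977561589330435
side [0, 0, 0, 0, 19, 64, 73, 69, 79, 373, 9, 17, 17, 15, 18, 18, 21, 19, 13, 17, 16, 18, 19]
top [0, 0, 0, 0, 0, 0, 2, 0, 13, 73, 22, 0, 0, 0, 0, 0, 4, 2, 0, 0, 0, 0, 0]
```

View pics/side4.png

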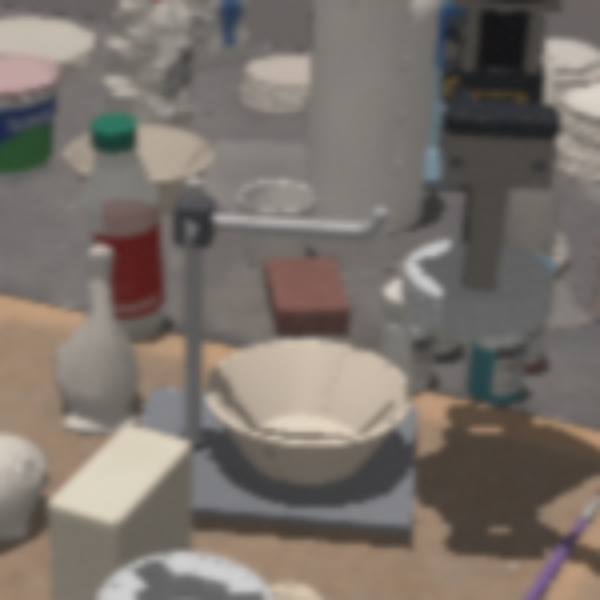

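The cap is held upright right of the peg tip (380,213), and its top surface measures about 0.167, so the eye is at about 0.196. Threading over the tip along −x of the tool, after a small lateral correction.

pendant:
  steps:
    - [[-0.0025,0.0024,0,0,0,-0.005],[-0.01,0,0,0,0,0],[-0.015,0,0,0,0,0],[-0.015,0,0,0,0,0],[-0.01,0,0,0,0,0],[-0.01,0,0,0,0,0],[0,0,0,0,0,0]]

```text
t: 8.45
position: [0.5327, -0.0544, 0.3643]
tcp_rot: [-0.487, 3.103, -0.0]
force: [-0.1, -0.0, -2.6]
opening: 0.648
grasp_force: 45.0
```

```bash
python3 - <<'E'
from h import *
go(.569,-.0465,.362,107.5)
p,d=get_image("side"); cv2.imwrite("pics/s5.png",cv2.resize(p[90:210,240:380],None,fx=5,fy=5))
E
```

```text
t 8.45 pos [ 0.5327 -0.0544  0.3643] y-angle 107.85 tool d [-0.037  -0.0036  0.0023] rz 0.0062 z axis [ 5.e-04  0.e+00 -1.e+00] F [-0.1 -0.  -2.6] q6 -2.2102084118727943 op 0.6476529920389732 44.97813144698739
```

View pics/s5.png

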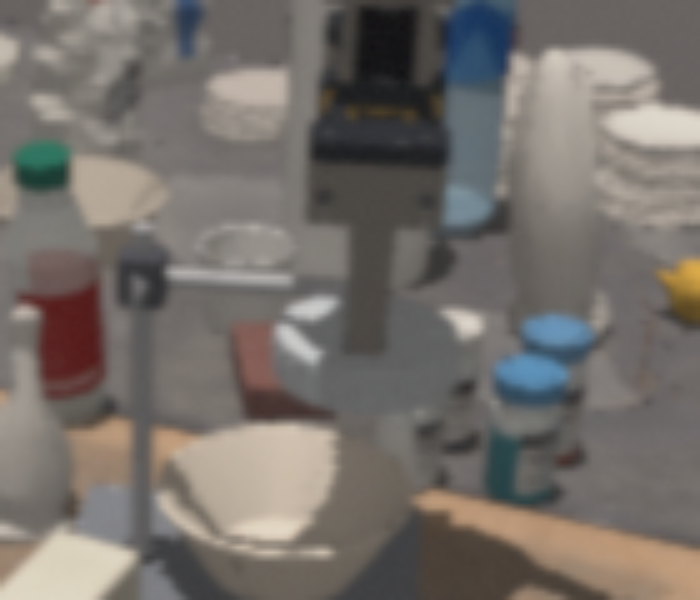

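The peg (170–290,277) runs into the line of the handle behind the finger, and there is no contact force. Continuing to the seat.

pendant:
  steps:
    - [[-0.005,-0.0018,0.001,0,0,0.006],[-0.01,-0.0018,0.001,0,0,0],[-0.012,0,0,0,0,0],[-0.01,0,0,0,0,0],[0,0,0,0,0,0]]

```text
t: 9.0
position: [0.5691, -0.0474, 0.3622]
tcp_rot: [-0.477, 3.105, -0.0]
force: [-0.0, 1.0, -1.7]
opening: 0.649
grasp_force: 45.0
```

```bash
python3 -c "
from h import *
go(.569,-.0465,.344,107.5)"
```

```text
t 9.0 pos [ 0.5691 -0.0474  0.3622] y-angle 107.45 tool d [-0.0002  0.0009  0.0182] rz -0.0008 z axis [ 6.e-04  0.e+00 -1.e+00] F [-0.   1.  -1.7] q6 -2.170111298284604 op 0.6492226080253201 44.97814843431115
```

Lower until the peg takes the weight.

pendant:
  steps:
    - [[0,0,0.005,0,0,0],[0,0,0.005,0,0,0],[0,0,0.004,0,0,0],[0,0,0.002,0,0,0],[0,0,0,0,0,0],[0,0,0,0,0,0]]

```text
t: 9.6
position: [0.5681, -0.0475, 0.3463]
tcp_rot: [-0.476, 3.105, -0.0]
force: [-0.1, 0.3, -2.4]
opening: 0.653
grasp_force: 45.0
```

```bash
python3 - <<'E'
from h import *
go(.569,-.0465,.344,107.5)
p,d=get_image("side"); cv2.imwrite("pics/s6.png",cv2.resize(p[90:210,240:380],None,fx=5,fy=5))
E
```

```text
t 9.6 pos [ 0.5681 -0.0475  0.3463] y-angle 107.43 tool d [-0.0012  0.0007  0.0023] rz -0.0013 z axis [ 1.e-04 -1.e-04 -1.e+00] F [-0.1  0.3 -2.4] q6 -2.1703525502370757 op 0.6530192380536167 44.97803399339318
```

View pics/s6.png

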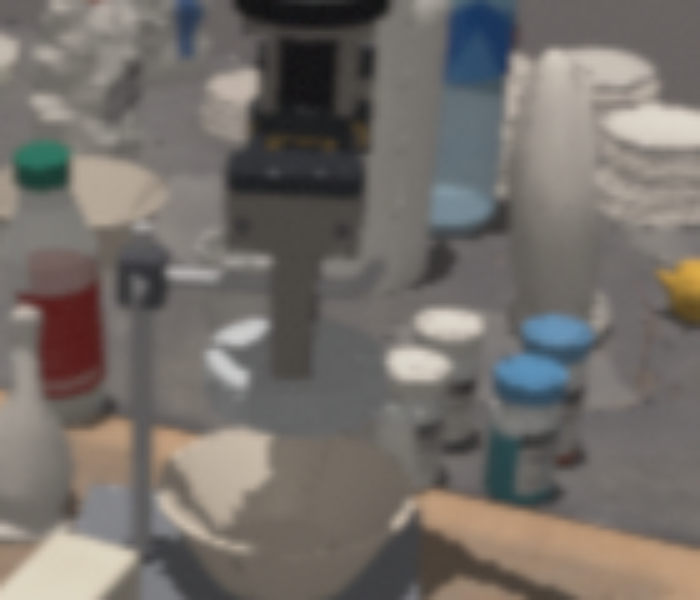

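The peg now shows on both sides of the finger, with its end at (375,270), so the eye is threaded. Lowering the last millimetres.

pendant:
  steps:
    - [[0,0,0.001,0,0,0],[0,0,0.001,0,0,0],[0,0,0,0,0,0],[0,0,0,0,0,0]]

```text
t: 10.05
position: [0.5681, -0.0475, 0.3442]
tcp_rot: [0.476, -3.105, -0.0]
force: [-0.1, 0.0, -2.4]
opening: 0.649
grasp_force: 45.0
```

pendant:
  steps:
    - [[0,0,0.001,0,0,0],[0,0,0.0005,0,0,0],[0,0,0,0,0,0],[0,0,0,0,0,0]]

```text
t: 10.45
position: [0.5682, -0.0475, 0.3435]
tcp_rot: [-0.476, 3.105, -0.001]
force: [-4.0, 0.3, 5.3]
opening: 0.648
grasp_force: 45.0
```

pendant:
  steps:
    - [[0,0,-0.0005,0,0,0],[0,0,0,0,0,0]]
  force: 5

```text
t: 10.65
position: [0.5683, -0.0476, 0.3435]
tcp_rot: [-0.476, 3.104, -0.001]
force: [-0.6, -0.1, 2.9]
opening: 0.655
grasp_force: 5.0
```

pendant:
  steps:
    - [[0,0,0,0,0,0],[0,0,0,0,0,0],[0,0,0,0,0,0],[0,0,0,0,0,0],[0,0,0,0,0,0],[0,0,0,0,0,0],[0,0,0,0,0,0]]
  aperture: 1.0

```text
t: 11.35
position: [0.5681, -0.0475, 0.3432]
tcp_rot: [-0.476, 3.105, -0.0]
force: [-0.2, -0.6, 0.2]
opening: 1.0
grasp_force: 0.0
```

pendant:
  steps:
    - [[0,0,-0.01,0,0,0],[0,0,-0.02,0,0,0],[0,0,-0.03,0,0,0],[0,0,-0.03,0,0,0],[0,0,-0.03,0,0,0],[0,0,-0.03,0,0,0],[0,0,0,0,0,0],[0,0,0,0,0,0],[0,0,0,0,0,0],[0,0,0,0,0,0],[0,0,0,0,0,0],[0,0,0,0,0,0]]

```text
t: 12.55
position: [0.5681, -0.0475, 0.4924]
tcp_rot: [0.476, -3.104, -0.001]
force: [0.1, 0.4, -0.2]
opening: 1.001
grasp_force: 0.0
```

```bash
python3 - <<'E'
from h import *
p,d=get_image("side"); cv2.imwrite("pics/s7.png",cv2.resize(p[90:210,240:380],None,fx=5,fy=5))
X=cloud("side",d); m=(np.hypot(X[...,0]-.569,X[...,1]+.047)<.045)&(X[...,2]>.14)&(X[...,2]<.17); print("captop",np.median(X[m],0))
m=(np.hypot(X[...,0]-.569,X[...,1]+.047)<.045)&(X[...,2]>.197)&(X[...,2]<.215); q=X[m];print(m.sum(),q.mean(0),cv2.minAreaRect(q[:,:2].astype(np.float32)))
E
```

```text
captop [ 0.56255536 -0.03866643  0.14846891]
65 [ 0.55802801 -0.04480092  0.20383466] ((0.5505580306053162, -0.05087979882955551), (0.0468178316950798, 0.05577407777309418), 17.132396697998047)
```

View pics/s7.png

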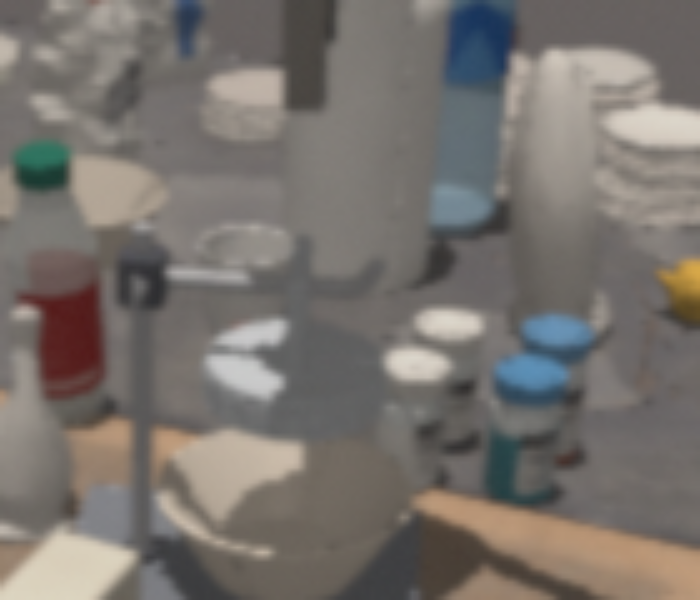

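The cap hangs level on the peg: plate at (300,285), peg tip visible at (375,270), gripper well clear. Handing in.

```bash
python3 -c "
from rig import robot, get_image, calibration
print(robot.hand_in())"
```

```text
the job is handed in; nothing more can be done
None
```

The cap was pressed, turned to its stop, drawn off and hung by its eye on the stand's peg at about 12.6 s; the last picture shows it hanging level and clear of the gripper, and the job is handed in (no verdict was returned).

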